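Feel a calibration well for a leftover plug, clear it and seat the sensor

ROBOT

A 6-joint arm with a two-finger parallel gripper is mounted at the origin on the work surface. World frame = base frame: x ahead of the robot, y to its left, z up, the work surface at z = 0. Lengths are in m, angles in degrees, forces in N, time in s.
With the tool pointing down it reaches from about 0.4 to 0.825 m from the base axis. Payload 7 kg.
Tool frame: the origin (TCP) lies midway between the tips of the shut fingers; the grasp point (between the pads) lies 19 mm behind it; z points along the fingers, y is the direction in which the jaws open and shut (so a half turn about z gives the same grasp; the last joint's range is limited). The gripper opens to 88 mm and grips with 3 to 60 N. Pads are 19 mm wide; open, the fingers measure 130 mm over their backs; the gripper's body (78 mm by 193 mm) begins 47 mm behind the grasp point.
Start: joints at [82.626, 20.546, 0.682, 0, -70.136, -16.507], TCP at [0.273, 0.617, 0.227] pointing down, gripper open.
Joint ranges: [-176.03, 176.03], [-82.01, 121.73], [-58.28, 71.71], [-173.87, 95.51], [-174.79, -0.11], [-173.66, 173.66]. Speed limits (degrees/s): [136.94, 136.94, 172.46, 180, 180, 180].

INTERFACE

Orientations are given as a 3x3 rotation matrix whose columns are the frame's x, y, z axes.
In Python, from rig import robot gives the robot as it stands. Calls block until the motion is done:
- robot.goto(position, orientation): joint-space move of the TCP to a pose.
- robot.servo_line(position, ori=None, speed=0.15): straight line of the TCP; ori=None keeps the orientation; speed is the mean speed in m/s.
- robot.movej(angles): joint-space move.
- robot.move_gripper(opening): opening from 0.0 (shut) to 1.0 (fully open); the grip force is fixed at half the most; returns when the fingers have stopped.
- robot.dwell(seconds).
- robot.ik(position, orientation): joint angles nearest the present ones, or None.
- robot.grab_frame(name): name is "scene" or "top"; returns (picture, depth): 384x512x3 uint8, red, green, blue; 384x512 float32, m along the optical axis (not along the pixel's ray), 0 where there is no reading.
- robot.camera_info(name): a dict with "vfov" (degrees; the focal length in pixels is half the picture's height over the tangent of half this angle, whatever the lens; pixels are square), "cx", "cy" (the principal point, pixels), "view" (4x4, takes a point from world to camera coordinates). Camera axes: x right, y down, z forward; pixel columns grow to the right and rows downward; lengths in m; the calibration is good to about 2 mm. A picture is of the moment at which its call begins. camera_info takes no time and is no camera call.
A pose or a line that the arm cannot do raises robot.Unreachable and nothing moves.
- robot.job_done(): hands the job in, once; it reports no verdict.
Readings, each from a call of its own:
- robot.read_t(): time.
- robot.read_qpos(): joint angles.
- robot.read_qvel(): joint speeds.
- robot.read_effort(): joint torques, N m.
- robot.read_position(): TCP position.
- robot.read_tcp_rot(): TCP orientation.
- robot.read_force(): force on the tool from outside, world axes, zero at the start.
- robot.read_ft_torque(): the same for the moment, N m.
- robot.read_grip_width(): opening from 0.0 (shut) to 1.0 (fully open).
Only numpy, scipy, OpenCV 4.12 (cv2) and the standard library are available. Lean on these libraries where they do the work, as an engineer would, in place of code of your own. Each camera call takes 0.05 s, during which the arm holds its last target. There are 200 camera calls.

TASK

One of the two steel calibration wells still has an old blanking plug lying on its floor: feel down into it with the dip rod until the rod touches the plug, and put the rod back upright in its holder block. Then take the plug out and leave it in the grey parts tray, and set the flanged pressure sensor down into the well that you have cleared, upright and fully home on the floor, lowered rather than dropped. Do not shift the stack of weights.

Things in the scene. Friction and masses are not known exactly. Their poses are not given: they have to be found in the camera images.
- well_a: One of two identical round open-topped steel pots, fixed to the table. Outer diameter 108 mm (124 mm foot, 8 mm thick), bore 96 mm, rim 53 mm above the table, flat bore floor 8 mm above the table (bore 45 mm deep). A brass stub sticks out of its side, 14 mm, at +x. Origin: centre of its underside, on the table; z up along the bore.
- well_b: The other, identical pot, same sizes and origin. Which pot stands left or right varies. The old plug is in one of the two and the other is empty; the plug's position tells which.
- plug: Old blanking plug: solid dark steel cylinder, 28 mm diameter, 26 mm tall, standing upright loose on the floor of one well, up to about 7 mm off its centre, so its top is 19 mm below the rim. About 100 g. Origin: centre of its underside; z up.
- rod: Dip rod, 126 mm long, 100 g, hanging upright in its holder block. From the bottom: steel shaft 10 mm diameter and 70 mm long, collar 30 mm diameter and 6 mm thick, black round handle 22 mm diameter and 50 mm tall. The collar rests on the top of the holder, so the handle spans 86 to 136 mm above the table. Origin: the tip, the lowest point of the shaft; z up along the rod to the handle.
- holder: Fixed aluminium block 60 x 60 mm, 80 mm tall, with one vertical through hole of 17 mm diameter in its centre, in which the rod hangs with its tip 10 mm above the table. Origin: centre of its underside, on the hole's axis; z up.
- sensor: Flanged pressure sensor standing on the table, 108 mm tall, about 500 g. From the bottom: round bright metal flange 90 mm diameter and 14 mm thick (bevelled lower edge), cylinder 40 mm diameter from 14 to 60 mm, steel hexagon 30 mm across flats from 60 to 96 mm with one pair of flats facing its own +x and -x, thin brass stub 14 mm diameter to 108 mm. Origin: centre of the flange's underside; z up.
- tray: Fixed grey plastic open parts tray, 150 x 150 mm outside, walls 4 mm thick and 35 mm high, floor 4 mm thick, empty. Origin: centre of its underside; z up.
- weights: Bystander: stepped stack of steel dead weights, 84 mm diameter, 62 mm tall. Origin: centre of its underside.
Mind the look-alikes: they are no part of the job. Leave any blue or turquoise look-alike of the sensor alone.

How it is judged:
By the outcome, as a careful person would: the job done as asked, in the order asked, and still so for the second after the job is handed in, with the robot touching nothing.
It also fails if it takes over 66 s, if anything falls off the work surface, if the arm or the gripper's body presses on something with over 40 N, if the wrist force passes 120 N, or if a joint passes its speed limit or range.

## Working session

There is one attempt and no reset: what is moved stays moved. The work goes in short steps, each a Python script; the robot and the scene stay as the last script left them, time stands still between calls to the robot, and variables do not carry over. Pictures are saved under pics/ and viewed, about 8 in all and at most 12, crops included, and the job is handed in when it is done.

```bash
mkdir -p pics; ls; cat > h.py <<'E'
import numpy as np, cv2
from rig import robot
def cam(n):
    c=robot.camera_info(n); V=np.array(c["view"]); return c,V,192/np.tan(np.radians(c["vfov"]/2))
def cloud(n,d):
    c,V,f=cam(n); v,u=np.mgrid[:384,:512]
    P=np.stack([(u-c["cx"])/f*d,(v-c["cy"])/f*d,d],-1)
    R,t=V[:3,:3],V[:3,3]; W=(P-t)@R; W[d==0]=np.nan; return W
def ray(n,u,v,z):
    c,V,f=cam(n); R,t=V[:3,:3],V[:3,3]; o=-R.T@t; d=R.T@np.array([(u-c["cx"])/f,(v-c["cy"])/f,1]); return o+d*(z-o[2])/d[2]
E
python3 - <<'E'
from h import *
for n in("scene","top"):
    p,d=robot.grab_frame(n); np.savez(f"{n}0.npz",p=p,d=d)
    c,V,f=cam(n); print(n,{k:c[k] for k in c if k!="view"},-V[:3,:3].T@V[:3,3],V[2,:3])
    cv2.imwrite(f"pics/{n}0.png",cv2.resize(p[...,::-1],(800,600)))
print(robot.read_t())
E
```

```text
pics
scene {'vfov': 42.24707460207625, 'cx': 241.70386456764984, 'cy': 185.35074152883004} [1.10252067 0.6111821  0.86015227] [-0.4915029  -0.49587164 -0.71591635]
top {'vfov': 57.82528222954775, 'cx': 252.8944020816813, 'cy': 191.3381383592695} [0.39629024 0.03501545 1.10076994] [ 0.14065357  0.01069801 -0.99000107]
0.1
```

View pics/top0.png

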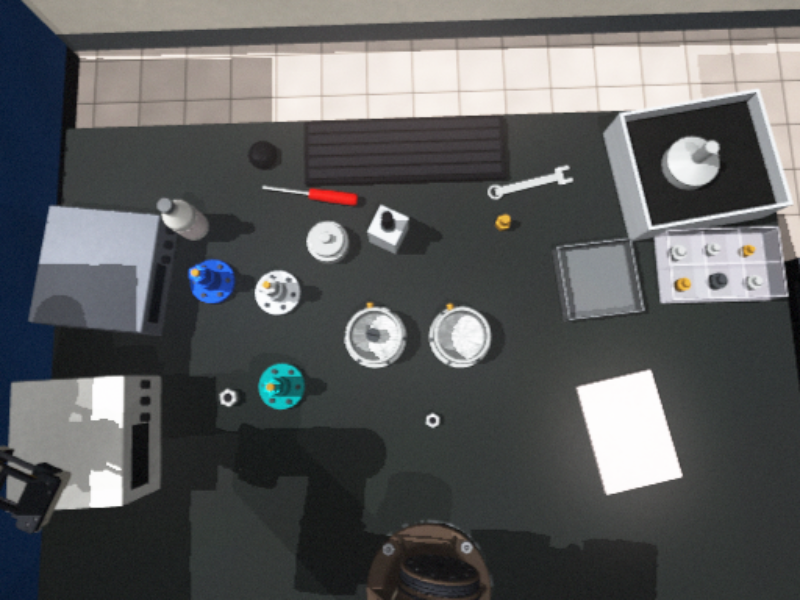

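View pics/scene0.png

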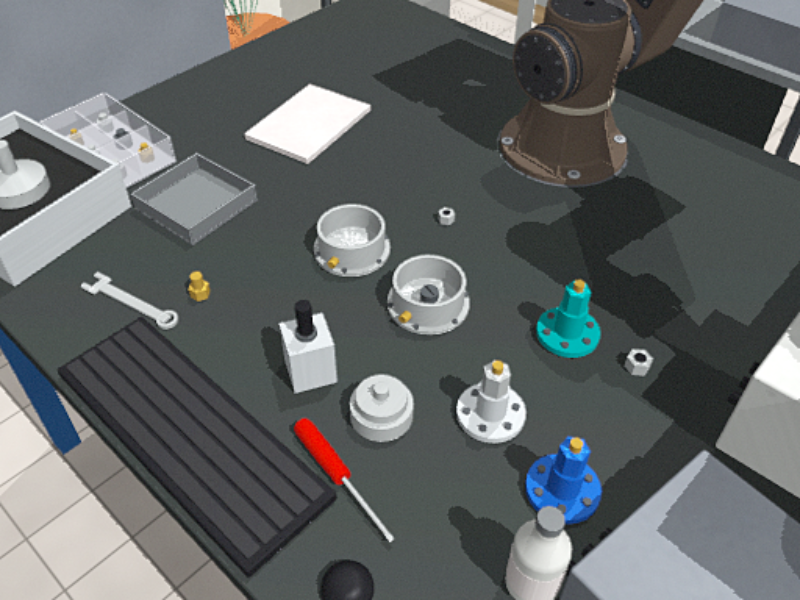

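The top view shows:
- The plug is in the left well (375,337) and the right well (460,337) is empty.
- The rod and holder are at (388,225), the silver sensor at (278,292) and the tray at (600,280).
- The weights are at (328,241), with a blue look-alike at (212,282) and a turquoise one at (282,387).

Next I'll measure these from the depth images.

```bash
cat >> h.py <<'E'
from scipy.optimize import least_squares
def circ(P,r):
    c0=np.median(P,0)
    return least_squares(lambda c:np.hypot(*(P-c).T)-r,(P.min(0)+P.max(0))/2,loss="soft_l1",f_scale=.002).x
E
python3 - <<'E'
from h import *
W={};I={}
for n in("scene","top"):
    z=np.load(n+"0.npz"); W[n]=cloud(n,z["d"].astype(float)); I[n]=z["p"]
T=W["top"]
def at(u,v): return T[int(v/1.5625),int(u/1.5625)]
for nm,u,v in [("plug",375,335),("wellB",465,335),("sensor",278,292),("hold",388,228),("tray",600,280),("wt",328,241),("table",520,400)]: print(nm,at(u,v).round(4))
for n in W:
    A=W[n].reshape(-1,3); A=A[~np.isnan(A[:,0])]
    def sel(x,y,r,z0,z1):
        m=(np.hypot(A[:,0]-x,A[:,1]-y)<r)&(A[:,2]>z0)&(A[:,2]<z1); return A[m]
    tb=sel(.35,-.1,.05,-.02,.02); print(n,"table z",np.median(tb[:,2]),tb[:,2].std())
    for nm,(u,v) in dict(pw=(375,337),ew=(460,337)).items():
        c=ray("top",u/1.5625,v/1.5625,.053)[:2]
        for _ in range(3):
            P=sel(*c,.062,.049,.058); P=P[np.hypot(*(P[:,:2]-c).T)>.043]; c=circ(P[:,:2],.051)
        print(nm,c.round(4),len(P),np.hypot(*(P[:,:2]-c).T).std().round(4),np.median(P[:,2]).round(4))
        if nm=="pw":
            P=sel(*c,.030,.030,.039); print(" plug top",((P.min(0)+P.max(0))/2).round(4),P.mean(0).round(4),np.ptp(P,0).round(4),len(P))
    c=ray("top",278/1.5625,292/1.5625,.02)[:2]
    P=sel(*c,.06,.010,.018); print("flange",circ(P[:,:2][np.hypot(*(P[:,:2]-P[:,:2].mean(0)).T)>.036],.0415).round(4),((P.min(0)+P.max(0))/2).round(4),np.ptp(P,0).round(4))
    P=sel(*c,.05,.100,.112); print("brass",P.mean(0).round(4),np.ptp(P,0).round(4),len(P))
    P=sel(*c,.05,.092,.0985); print("hextop",((P.min(0)+P.max(0))/2).round(4),len(P))
    c=ray("top",388/1.5625,228/1.5625,.08)[:2]
    P=sel(*c,.06,.074,.084); r=cv2.minAreaRect((P[:,:2]*1000).astype(np.float32)); print("holder top",r)
    P=sel(*c,.06,.130,.140); print("rod top",P.mean(0).round(4),np.ptp(P,0).round(4),len(P))
    c=ray("top",600/1.5625,280/1.5625,.02)[:2]
    P=sel(*c,.115,.031,.040); r=cv2.minAreaRect((P[:,:2]*1000).astype(np.float32)); print("tray",r)
    c=ray("top",328/1.5625,241/1.5625,.05)[:2]
    P=sel(*c,.06,.02,.07);print("weights",((P.min(0)+P.max(0))/2).round(4),np.ptp(P,0).round(4))
p=I["top"]; c=cv2.resize(p[150:250,140:320,::-1],(800,444),interpolation=cv2.INTER_CUBIC); cv2.imwrite("pics/crop1.png",c)
p=I["scene"]; c=cv2.resize(p[180:300,160:350,::-1],(800,505),interpolation=cv2.INTER_CUBIC); cv2.imwrite("pics/crop2.png",c)
E
```

```text
plug [0.4783 0.0878 0.0387]
wellB [ 0.4755 -0.0894  0.0111]
sensor [0.5655 0.2741 0.0702]
hold [0.6773 0.0566 0.1009]
tray [ 0.5791 -0.3701  0.0082]
wt [0.6635 0.1779 0.062 ]
table [ 0.343  -0.1927  0.0032]
scene table z -0.0005864712312526561 0.0017939084399915806
pw [0.4823 0.0912] 305 0.0021 0.0518
 plug top [0.4843 0.0951 0.0337] [0.4848 0.0951 0.0331] [0.0279 0.0264 0.007 ] 92
ew [ 0.4781 -0.0785] 236 0.0022 0.052
flange [0.5799 0.2896] [0.5765 0.2874 0.014 ] [0.0906 0.0905 0.0079]
brass [0.5771 0.2877 0.106 ] [0.0154 0.0146 0.0102] 49
hextop [0.5759 0.2868 0.0952] 132
holder top ((691.8971557617188, 57.954978942871094), (63.910423278808594, 60.20583724975586), 61.6547966003418)
rod top [0.693  0.0599 0.135 ] [0.0212 0.0226 0.0079] 83
tray ((584.127197265625, -364.0862731933594), (152.9160614013672, 165.31504821777344), 5.095796585083008)
weights [0.6779 0.184  0.0423] [0.0814 0.0845 0.0446]
top table z 0.0004175178066794786 0.002026540864709289
pw [0.4767 0.0909] 199 0.0017 0.053
 plug top [0.4788 0.0943 0.0348] [0.4789 0.0949 0.0347] [0.025  0.0249 0.0079] 62
ew [ 0.4725 -0.0788] 211 0.0018 0.0529
flange [0.5707 0.2866] [0.5723 0.2877 0.014 ] [0.0899 0.0892 0.0079]
brass [0.5721 0.2871 0.1071] [0.0116 0.0138 0.0116] 20
hextop [0.572  0.2875 0.0954] 62
holder top ((687.6537475585938, 58.714500427246094), (60.6608772277832, 61.46610641479492), 62.42273712158203)
rod top [0.6866 0.0585 0.136 ] [0.0205 0.0176 0.0095] 45
tray ((582.4572143554688, -366.5526428222656), (156.40032958984375, 168.19171142578125), 5.2716546058654785)
weights [0.6714 0.1825 0.0427] [0.0827 0.0828 0.0443]
```

View pics/crop2.png

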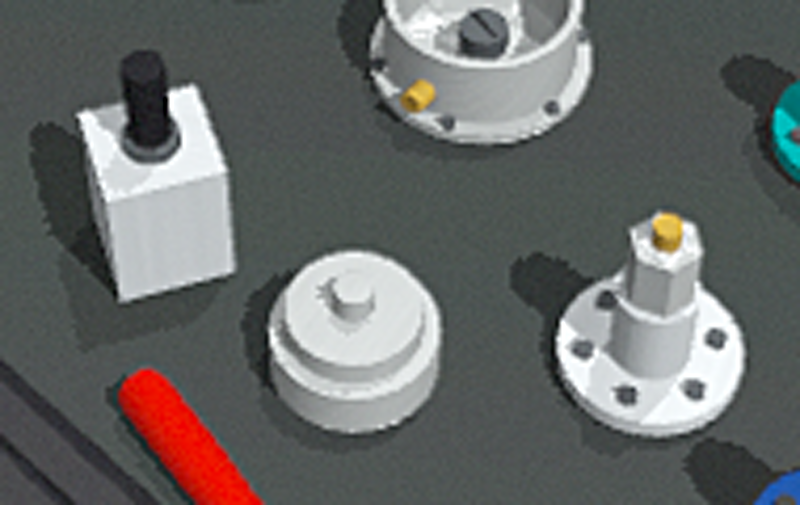

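The crop confirms the plug is in the left well, the rod's collar is seated on the holder, and the silver sensor is upright. The two cameras differ by about 5 mm in x, so I'll average them. Now I'll pick up the rod, and fit the hexagon angle offline in the same script.

```bash
cat >> h.py <<'E'
def ori(yaw):  # yaw (deg) of the jaw axis, modulo 180
    a=np.radians(yaw); y=np.array([np.cos(a),np.sin(a),0]); z=np.array([0,0,-1.]); return np.c_[np.cross(y,z),y,z]
def best(p,yaw):
    q0=robot.read_qpos(); o=[]
    for k in(0,180):
        q=robot.ik(p,ori(yaw+k))
        if q is not None:o.append((np.abs(np.array(q)-q0).max(),yaw+k,q))
    return min(o,key=lambda t:t[0])
def st(m=""): print(m,"t",round(robot.read_t(),2),"p",np.round(robot.read_position(),4),"F",np.round(robot.read_force(),2),"g",round(robot.read_grip_width()*88,1))
E
python3 - <<'E'
from h import *
for n in("scene","top"):
    z=np.load(n+"0.npz"); A=cloud(n,z["d"].astype(float)).reshape(-1,3); A=A[~np.isnan(A[:,0])]
    c={"scene":(.5771,.2877),"top":(.5721,.2872)}[n]
    P=A[(np.hypot(A[:,0]-c[0],A[:,1]-c[1])<.024)&(A[:,2]>.063)&(A[:,2]<.093)][:,:2]
    def res(x):
        a=x[2]+np.arange(6)*np.pi/3; return ((P-x[:2])@np.array([np.cos(a),np.sin(a)])).max(1)-.015
    for a0 in(0,.35,.7):
        s=least_squares(res,[*c,a0],x_scale=[.01,.01,.3],loss="soft_l1",f_scale=.002); print(n,"hex",s.x[:2].round(4),np.degrees(s.x[2])%60,s.cost*1e6,len(P))
    B=A[(np.hypot(A[:,0]-.68,A[:,1]-.43)<.12)]; print("bottle max z",B[:,2].max())
p=np.array([.6898,.0590,.20])
for y in(0,45,90,135):
    b=best(p,y); print(y,b[1],np.round(b[2],1))
E
```

```text
scene hex [0.5757 0.2868] 19.028834887336583 72.57365595260259 168
scene hex [0.5757 0.2868] 19.028784683295445 72.57365595957839 168
scene hex [0.5757 0.2868] 19.3770176723424 72.4973041005121 168
bottle max z 0.15241271756759273
top hex [0.5719 0.2877] 19.126448885470552 12.526498413837576 35
top hex [0.5719 0.2877] 19.126414433410158 12.5264984146302 35
top hex [0.5719 0.2877] 19.126975176200283 12.526498430594115 35
bottle max z 0.1539450737110946
0 180 [ 21.   23.1   1.    0.  -67.9 -21. ]
45 225 [ 21.   23.1   1.    0.  -67.9  24. ]
90 270 [ 21.   23.1   1.    0.  -67.9  69. ]
135 135 [ 21.   23.1   1.    0.  -67.9 -66. ]
```

```bash
python3 - <<'E'
from h import *
R=ori(180)
robot.goto([.6898,.0590,.165],R); st("above")
robot.servo_line([.6898,.0590,.098],speed=.12); st("at")
robot.move_gripper(0.15) ; st("closed")
E
```

```text
above t 2.58 p [0.6898 0.06   0.1652] F [-0.06  0.32 -0.87] g 88.2
at t 3.29 p [0.6903 0.0592 0.0986] F [-0.03 -0.04  0.1 ] g 88.0
closed t 4.34 p [0.6897 0.059  0.0979] F [ 0.03 -0.23  0.24] g 21.4
```

```bash
python3 - <<'E'
from h import *
robot.servo_line([.6898,.0590,.186],speed=.15); st("lift")
robot.servo_line([.4810,.0945,.186],speed=.2); robot.dwell(.2); st("over well")
p,d=robot.grab_frame("scene"); 
cv2.imwrite("pics/rod.png",cv2.resize(p[60:260,180:400,::-1],(660,600)))
E
```

```text
lift t 5.08 p [0.6891 0.059  0.1849] F [-0.29  0.2  -1.62] g 21.6
over well t 6.48 p [0.4815 0.0943 0.1856] F [ 0.15  0.68 -1.89] g 22.0
```

View pics/rod.png

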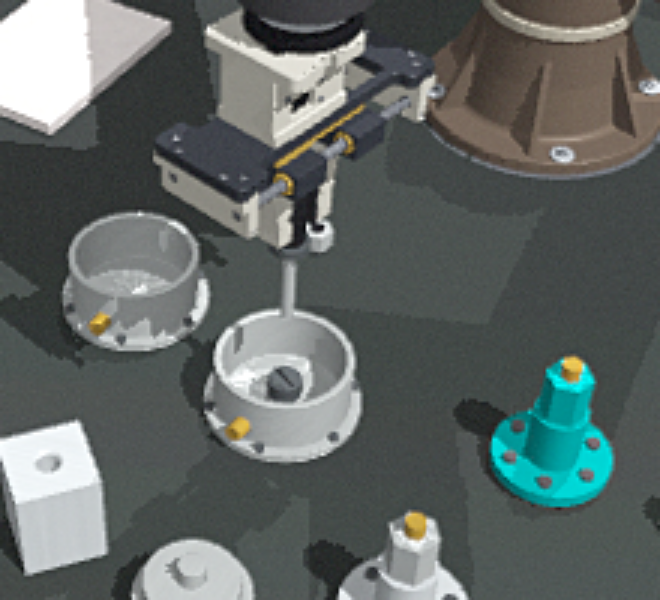

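The rod is held vertically at (290,280) in the crop, with the plug visible at (285,383) in the well below it. Lowering until contact.

```bash
python3 - <<'E'
from h import *
robot.servo_line([.4815,.0945,.128],speed=.12); robot.dwell(.15)
f0=np.mean([robot.read_force()[2] for _ in range(3)]); st("pre")
z=.128
while z>.114:
    z-=.001; robot.servo_line([.4815,.0945,z],speed=.03); robot.dwell(.06)
    f=robot.read_force()[2]
    if f-f0>2.5: break
st("contact z=%.4f"%z); robot.dwell(.15); st("hold")
E
```

```text
pre t 7.32 p [0.4821 0.0948 0.1289] F [-0.14  0.09 -1.03] g 21.6
contact z=0.1210 t 9.47 p [0.4818 0.0946 0.1216] F [-1.08 -0.49  4.52] g 21.6
hold t 9.62 p [0.4819 0.0946 0.1216] F [-0.93 -0.57  5.64] g 21.7
```

Contact came at TCP z=0.1216 against an expected 0.122, so the rod is on the plug top and not the floor. Returning the rod.

```bash
python3 - <<'E'
from h import *
robot.servo_line([.4815,.0945,.187],speed=.15)
robot.servo_line([.6898,.0590,.187],speed=.2); robot.dwell(.25); st("over holder")
f0=robot.read_force()[2]
robot.servo_line([.6898,.0590,.160],speed=.1); st("entering")
if np.hypot(*robot.read_force()[:2])<4 and robot.read_force()[2]-f0<3:
    robot.servo_line([.6898,.0590,.103],speed=.12); robot.dwell(.1); st("low")
    z=.103
    while z>.095:
        z-=.001; robot.servo_line([.6898,.0590,z],speed=.03); robot.dwell(.04)
        if robot.read_force()[2]-f0>2.5: break
    st("seated z=%.3f"%z)
    robot.move_gripper(.6); 
    robot.servo_line([.6898,.0590,.165],speed=.2); st("released")
    for n in("scene","top"):
        p,d=robot.grab_frame(n); np.savez(n+"1.npz",p=p,d=d)
    cv2.imwrite("pics/rod2.png",cv2.resize(np.load("scene1.npz")["p"][120:270,150:350,::-1],(800,600)))
E
```

```text
over holder t 11.68 p [0.6894 0.0593 0.1877] F [ 0.48  0.19 -1.06] g 21.3
entering t 12.09 p [0.6896 0.0589 0.1597] F [ 0.73 -0.38 -0.85] g 21.3
low t 12.82 p [0.6907 0.0592 0.1044] F [ 0.35 -0.31 -1.45] g 21.3
seated z=0.097 t 14.57 p [0.6899 0.059  0.0979] F [-2.92  0.89  5.39] g 21.5
released t 15.8 p [0.6901 0.0592 0.1661] F [-0.38  0.24  0.45] g 52.8
```

View pics/rod2.png

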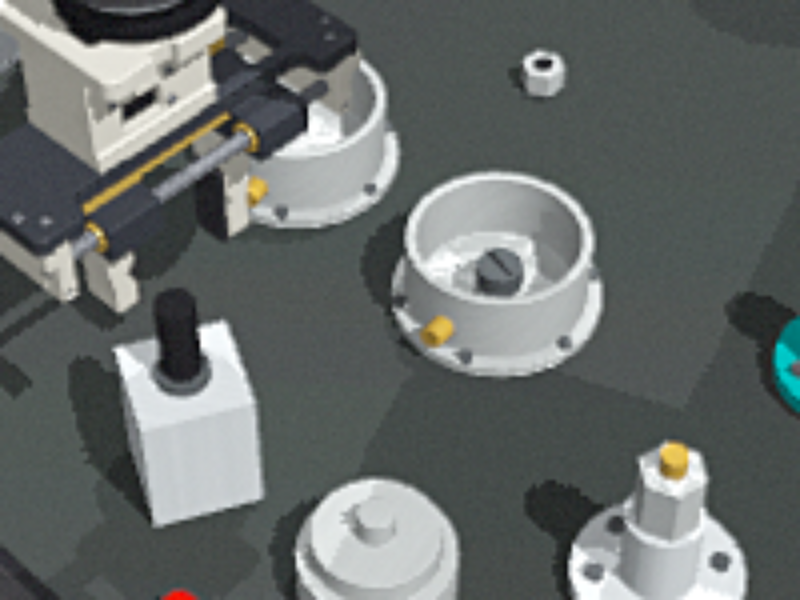

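The rod is back upright on its collar at (180,340), and the plug is still upright at (500,270). Remeasuring the plug and going for it.

```bash
python3 - <<'E'
from h import *
C=[];G=[]
for n in("scene","top"):
    z=np.load(n+"1.npz"); A=cloud(n,z["d"].astype(float)).reshape(-1,3); A=A[~np.isnan(A[:,0])]
    c=np.array([.4795,.091])
    for _ in range(3):
        r=np.hypot(*(A[:,:2]-c).T); P=A[(r<.062)&(r>.043)&(A[:,2]>.049)&(A[:,2]<.058)]; c=circ(P[:,:2],.051)
    P=A[(np.hypot(*(A[:,:2]-c).T)<.028)&(A[:,2]>.03)&(A[:,2]<.039)]; g=(P.min(0)+P.max(0))[:2]/2
    C.append(c);G.append(g);print(n,c.round(4),g.round(4),len(P))
c,g=np.mean(C,0),np.mean(G,0); off=g-c; yaw=np.degrees(np.arctan2(off[1],off[0]))+90
print("well",c,"plug",g,"off",off,"yaw",yaw)
assert np.hypot(*off)<.009 and abs(g[0]-.482)<.006 and abs(g[1]-.095)<.006
t=g-.2*off
robot.move_gripper(.455)
b=best([*t,.09],yaw); robot.goto([*t,.09],ori(b[1])); robot.dwell(.2); st("above")
f0=np.array(robot.read_force())
for z in(.055,.045,.030,.0125):
    robot.servo_line([*t,z],speed=.08); F=np.array(robot.read_force())-f0
    if np.linalg.norm(F)>5: print("CONTACT");st();break
else:
    robot.dwell(.1); st("down"); robot.move_gripper(.2); st("closed")
E
```

```text
scene [0.4821 0.0913] [0.4841 0.095 ] 90
top [0.4765 0.0908] [0.4788 0.0942] 64
well [0.47934209 0.09105927] plug [0.48146279 0.0945773 ] off [0.0021207  0.00351803] yaw 148.91799919173468
above t 17.5 p [0.4821 0.0941 0.0902] F [ 0.91 -0.2  -0.17] g 40.2
down t 19.17 p [0.4813 0.094  0.0129] F [-0.13  0.54 -0.6 ] g 40.1
closed t 19.55 p [0.4812 0.094  0.0128] F [-1.04  0.2   3.76] g 27.3
```

```bash
python3 - <<'E'
from h import *
p=robot.read_position(); robot.servo_line([p[0],p[1],.095],speed=.15); st("lift")
b=best([.583,-.365,.095],90); robot.goto([.583,-.365,.095],ori(b[1])); st("over tray")
robot.servo_line([.583,-.365,.022],speed=.15); robot.dwell(.1); f0=robot.read_force()[2]
z=.022
while z>.006:
    z-=.002; robot.servo_line([.583,-.365,z],speed=.05)
    if robot.read_force()[2]-f0>2.5: break
st("down"); robot.move_gripper(.55); robot.servo_line([.583,-.365,.13],speed=.2); st("up")
p,d=robot.grab_frame("scene"); cv2.imwrite("pics/tray.png",cv2.resize(p[20:200,60:300,::-1],(800,600)))
E
```

```text
lift t 20.25 p [0.4806 0.0938 0.0943] F [-0.15 -0.32 -1.08] g 27.1
over tray t 21.97 p [ 0.5834 -0.3639  0.095 ] F [ 0.08 -0.44 -0.91] g 27.6
down t 24.45 p [ 0.5833 -0.3652  0.0089] F [-2.05  1.32  4.81] g 27.7
up t 25.82 p [ 0.5823 -0.3645  0.1288] F [-0.6  -1.25 -0.55] g 48.8
```

View pics/tray.png

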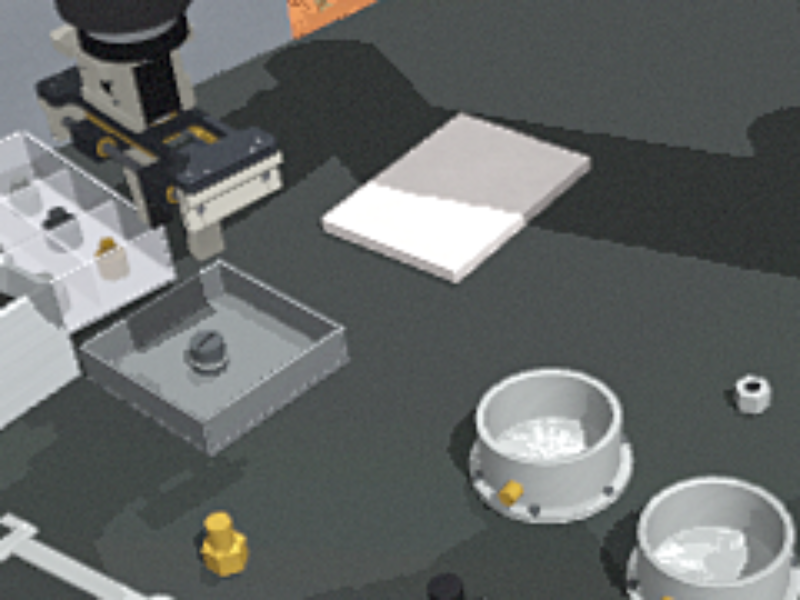

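The plug stands upright in the middle of the tray at (208,350), and both wells are now empty. Now grasping the sensor on the hexagon flats at 19°.

```bash
python3 - <<'E'
from h import *
S=[.5742,.2873]
robot.servo_line([.56,-.30,.20],speed=.3)
robot.move_gripper(.75)
b=best([*S,.17],19.1); print(b[1],np.round(b[2],1)); R=ori(b[1])
robot.goto([*S,.17],R); robot.dwell(.15); st("above"); f0=np.array(robot.read_force())
robot.servo_line([*S,.110],speed=.15)
robot.servo_line([*S,.060],speed=.1); robot.dwell(.1); st("at")
if np.linalg.norm(np.array(robot.read_force())-f0)<5:
    robot.move_gripper(.25); st("closed"); robot.servo_line([*S,.075],speed=.1); robot.dwell(.15); st("lift")
E
```

```text
199.1 [ 44.   19.7  -8.2   0.  -62.1 -24.9]
above t 29.17 p [0.5746 0.2865 0.1701] F [0.14 0.48 0.5 ] g 66.2
at t 30.47 p [0.5748 0.2878 0.061 ] F [-0.4  -0.69 -0.66] g 66.1
closed t 31.14 p [0.5737 0.287  0.0604] F [-3.43 -1.85  4.93] g 29.8
lift t 31.59 p [0.5737 0.287  0.0741] F [-0.2  -0.   -5.15] g 30.1
```

```bash
python3 - <<'E'
from h import *
robot.servo_line([.5737,.287,.16],speed=.15)
robot.servo_line([.4794,.0911,.16],speed=.2); robot.servo_line([.4794,.0911,.135],speed=.12); robot.dwell(.3); st("over")
tcp=np.array(robot.read_position())
for n in("scene","top"):
    p,d=robot.grab_frame(n); np.savez(n+"2.npz",p=p,d=d)
    A=cloud(n,d.astype(float)).reshape(-1,3); A=A[~np.isnan(A[:,0])]
    c=tcp[:2].copy(); r=np.hypot(*(A[:,:2]-c).T)
    P=A[(r<.06)&(A[:,2]>.083)&(A[:,2]<.095)]; print(n,"all",((P.min(0)+P.max(0))/2).round(4),np.ptp(P,0).round(4),len(P))
    for _ in range(3):
        r=np.hypot(*(P[:,:2]-c).T); Q=P[r>.036]; c=circ(Q[:,:2],.0415)
    print(" ring",c.round(4),len(Q),"z",np.median(Q[:,2]).round(4))
    w=np.array([.4822,.0912] if n=="scene" else [.4766,.0909])
    print(" bbox-minus-well",(((P.min(0)+P.max(0))/2)[:2]-w).round(4))
s=np.load("scene2.npz")["p"];t=np.load("top2.npz")["p"]
a=cv2.resize(s[90:230,200:340,::-1],(400,400));b=cv2.resize(t[170:260,190:280,::-1],(400,400)); cv2.imwrite("pics/over.png",np.hstack([a,b]))
E
```

```text
over t 34.2 p [0.4797 0.0913 0.1356] F [-0.61 -0.01 -4.82] g 30.0
scene all [0.4828 0.0915 0.0891] [0.0919 0.0899 0.0118] 647
 ring [0.4835 0.0923] 316 z 0.0882
 bbox-minus-well [0.0006 0.0003]
top all [0.4625 0.0667 0.0897] [0.0572 0.0389 0.0078] 12
 ring [0.4762 0.0895] 12 z 0.0881
 bbox-minus-well [-0.0141 -0.0242]
```

View pics/over.png

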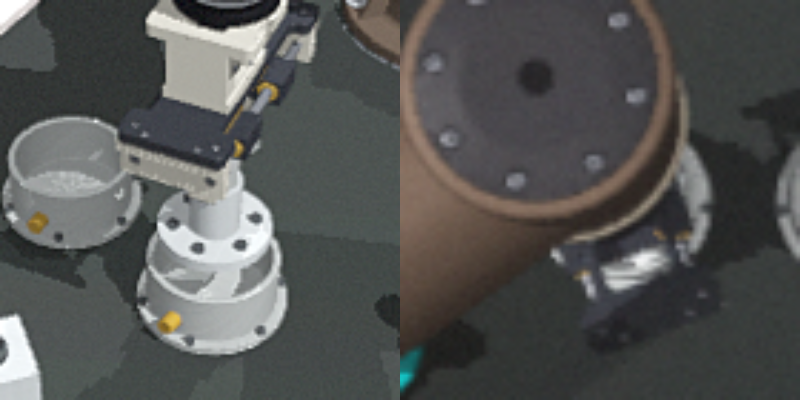

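In the scene view the flange is centred over the well, with offsets of about 0.6 and 0.3 mm against 3 mm of clearance. The top view is blocked by the arm. Lowering with force checks.

```bash
python3 - <<'E'
from h import *
x,y=.4790,.0908
robot.servo_line([x,y,.120],speed=.08); robot.dwell(.15); f0=np.array(robot.read_force()); st("pre")
z=.120
while z>.064:
    z-=.003 if z>.074 else .001
    robot.servo_line([x,y,z],speed=.04); F=np.array(robot.read_force())-f0
    if F[2]>3.5 or np.hypot(F[0],F[1])>5:
        robot.dwell(.1); F=np.array(robot.read_force())-f0
        if F[2]>3 or np.hypot(F[0],F[1])>4: break
print("dF",F.round(2)); st("stop z=%.4f"%z)
E
```

```text
pre t 34.79 p [0.4793 0.0909 0.1204] F [-0.38  0.07 -5.48] g 30.0
dF [-2.52  1.03  7.17]
stop z=0.0680 t 39.89 p [0.4792 0.0909 0.0683] F [-2.91  1.1   1.69] g 29.8
```

It stopped at z=0.068, which is the grasp height plus the 8 mm floor, so the sensor is home. Releasing and checking.

```bash
python3 - <<'E'
from h import *
robot.move_gripper(.65); p=robot.read_position(); robot.servo_line([p[0],p[1],.16],speed=.12)
robot.goto([.45,-.33,.25],ori(180)); robot.dwell(.1); st("clear")
for n in("scene","top"):
    p,d=robot.grab_frame(n); A=cloud(n,d.astype(float)).reshape(-1,3); A=A[~np.isnan(A[:,0])]
    w=np.array([.4822,.0912] if n=="scene" else [.4766,.0909]); r=np.hypot(*(A[:,:2]-w).T)
    P=A[(r<.02)&(A[:,2]>.109)&(A[:,2]<.125)]; print(n,"brass",P.mean(0).round(4),"max z",P[:,2].max().round(4),"(expect .116)")
    P=A[(r<.042)&(r>.022)&(A[:,2]<.035)]; print(" flange top z",np.median(P[:,2]).round(4),P[:,2].std().round(4),"(expect .022)")
    cv2.imwrite(f"pics/fin_{n}.png",cv2.resize(p[...,::-1],(400,300))); 
    if n=="scene": s=p
    else: t=p
cv2.imwrite("pics/final.png",np.hstack([cv2.resize(s[100:300,130:380,::-1],(400,320)),cv2.resize(t[110:260,150:350,::-1],(400,320))]))
E
```

```text
clear t 43.19 p [ 0.4504 -0.3291  0.2497] F [0.18 0.3  0.6 ] g 57.2
scene brass [0.484  0.0921 0.1149] max z 0.1188 (expect .116)
 flange top z 0.0221 0.0022 (expect .022)
top brass [0.4776 0.0913 0.1166] max z 0.121 (expect .116)
 flange top z 0.0227 0.0025 (expect .022)
```

View pics/final.png

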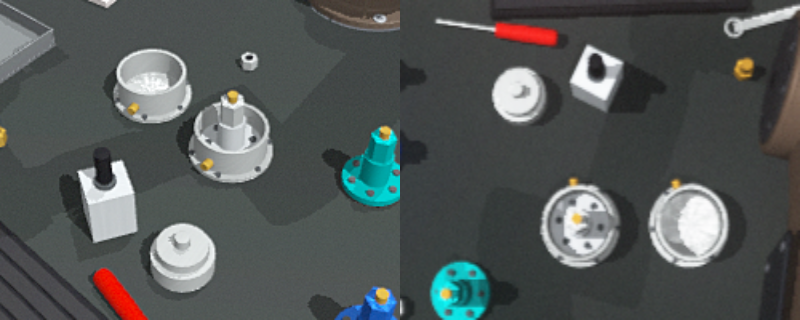

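The sensor stands upright and seated in the cleared well. The rod is in its holder and the weights haven't moved. Handing in.

```bash
python3 -c "
from h import *
robot.job_done(); print(robot.read_t())"
```

```text
the job is handed in; nothing more can be done
the job is handed in; nothing more can be done
```

I did the whole job in the order asked and handed it in at about 43 s of the 66 s allowed.

- **Dip rod:** I lowered the rod into the left well until it touched the plug, at tool height 0.1216 m against the 0.122 m expected. It went back upright in its holder and seats on its collar.
- **Plug:** I lifted it out and set it down upright in the middle of the grey tray.
- **Sensor:** I gripped it by its hexagon flats and lowered it into the cleared well, watching the force. It touched down at exactly the height that puts it on the floor, then I released it.

**Last checks:** The flange top measured 22.1 and 22.7 mm (22 expected). The brass top averaged 114.9 and 116.6 mm (116 expected). The last pictures show the sensor and rod upright and the weights where they were. They were cropped short of the plug, so I last saw it just after setting it in the tray.

**Disagreements:** The two cameras differed by about 5 mm in x, so I used the average. The top camera could not check the sensor's alignment over the well because the arm blocked it, so the scene camera alone did, showing about 0.6 mm of offset. No check failed.

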